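Tighten the bin's flange nut in its tight corner

TASK

Take the ring spanner from its wooden cradle and tighten the brass flange nut beside the tilt-out bin with it (clockwise seen from above) until it will turn no further, then nip it up to about 1 N m (like a 7 N pull halfway along the handle), never beyond 1.5 N m. The handle can only swing a short way between the bin and the green bracket, so lift and reseat the spanner for each stroke, do not lean on the bin or the bracket, and keep the fingers off the nut. Then lay the spanner back on its cradle as it was and let go, leaving the mug, tumbler and cooker lid where they stand.

Things in the scene. Friction and masses are not known exactly. Their poses are not given: they have to be found in the camera images.
- nut_seat (a point): On the axis of the greased brass flange nut, on its round flange (50 mm dia.), 39 mm above the shelf; a seated spanner's underside is here. Above: hexagon 32 mm across flats, 9 mm high, then a 6 mm lead-in cone (top 54 mm above shelf). z up; turns with the nut; two opposite flats face its +y and -y (same every 60 degrees); a red mark on top lies to its -x.
- nut (a joint): Turn of the nut (rad), growing clockwise seen from above (tightening). Starts 1.4 to 1.8 rad before it comes up tight; that place must be felt. Until then it turns stiffly (0.25 N m, 1.9 N at spanner_grip) and stays where left. It then holds firm, on a rubber bush.
- bush (a joint): Twist (rad) of the thin rubber bush under the nut, growing clockwise with the turning moment on the nut: 0.033 rad for 1 N m (30 N m/rad), springing back to 0. The nut turns with it. So small that its noisy reading tells little; the force and moment at the wrist tell more (pull times distance from the nut's axis, plus the moment passed through the grip).
- mount: Dark steel foot plate 120 x 110 x 6 mm, fixed; origin on the nut's axis at shelf level, z up. The spanner's handle must point roughly to the mount's -x when on the nut. Upright corners at mount (x, y) = (-42, +52) mm (bin) and (-42, -52) mm (green bracket) block it: the seated handle can swing about 42 degrees to either side of the mount's -x before touching.
- bin: Blue plastic tilt-out bin with a white leaning flap, fixed to the mount; 150 (x) x 180 (y) x 85 mm high, flap up to 45 mm farther at +x. Origin: its lower corner nearest the nut, at mount (-42, 52, 0) mm; it extends to the mount's +x and +y.
- gusset: Green upright steel bracket, fixed to the mount; plate 100 mm long (x), 5 mm thick, 75 mm high, with a 33 mm wide low foot on its -y side. Origin: its lower corner at mount (-42, -52, 0) mm; it extends to the mount's +x and -y.
- spanner: Loose steel ring spanner, 0.18 to 0.33 kg. Origin on the ring's axis at its underside; z up, straight handle to -x. Ring 16 mm high, 46 mm across outside; hexagonal through hole 34 mm across flats, two flats facing +y and -y (1 mm clearance all round, about 7 degrees of play either way on the nut). Seats when its y axis is square to any pair of the nut's flats.
- spanner_grip (a point): Middle of the spanner's handle where to grip it: 135 mm from the ring's axis towards spanner -x, 8 mm above its underside; axes as the spanner's. Handle 18 mm wide (y), 14 mm high (from 1 to 15 mm above the underside), ending 223 mm from the ring's axis.
- cradle: Fixed wooden cradle: board 270 x 60 x 6 mm with two blocks, tops 30 mm above the shelf, on which the spanner starts, its origin straight above the cradle's, handle along cradle -x. Blocks cover cradle x from -70 to +25 mm and -225 to -190 mm; the gap between them leaves room for the fingers. Origin at shelf level, z up.
- mug: White ceramic mug, 80 mm diameter, 90 mm high, standing near the mount; origin under its centre. Leave alone.
- tumbler: Steel tumbler, 68 mm diameter, 100 mm high, standing by the green bracket; origin under its centre. Leave alone.
- cooker_lid: Aluminium pressure cooker lid with knob, 160 mm diameter, 42 mm high, lying in front of the bin; origin under its centre. Leave alone.
There are look-alikes about, which are no part of the job. Of the things shaped like the spanner, the steel one is meant.

How it is judged:
By the outcome, as a careful person would: the job done as asked, in the order asked, and still so for the second after the job is handed in, with the robot touching nothing.
It also fails if it takes over 72 s, if anything falls off the work surface, if the arm or the gripper's body presses on something with over 40 N, if the wrist force passes 120 N, or if a joint passes its speed limit or range.

ROBOT

A 6-joint arm with a two-finger parallel gripper is mounted at the origin on the work surface. World frame = base frame: x ahead of the robot, y to its left, z up, the work surface at z = 0. Lengths are in m, angles in rad, forces in N, time in s.
With the tool pointing down it reaches from about 0.375 to 0.975 m from the base axis. Payload 3.8 kg.
Tool frame: the origin (TCP) lies at the very end of the fingers, on their centre line; the grasp point (between the pads) lies 19 mm behind it (robot.pinch_z is the distance from the TCP to the grasp point, in m); z points along the fingers, y is the direction in which the jaws open and shut (so a half turn about z gives the same grasp; the last joint's range is limited). The gripper opens to 85 mm and grips with 20 to 120 N. Pads are 22 mm wide; open, the fingers measure 114 mm over their backs; the gripper's body (76 mm by 85 mm) begins 54 mm behind the grasp point. The pads swing forward as they close: fully open they stand 13 mm farther back than shut.
Start: joints at [-1.302, 0.264, 1.604, -0, 1.274, -0.037], TCP at [0.203, -0.644, 0.231] pointing down, gripper open.
Joint ranges: [-2.63, 2.63], [-0.94, 2.18], [0.31, 2.57], [-1.31, 4.45], [0, 2.66], [-2.55, 2.55]. Speed limits (rad/s): [2.57, 2.57, 3.14, 3.14, 3.14, 3.14].

INTERFACE

Orientations are given as a 3x3 rotation matrix whose columns are the frame's x, y, z axes.
In Python, from cell import robot gives the robot as it stands. The module is installed in compiled form; this text tells all that it offers.
- The arm moves only by the shell command python3 -m jog 'ROWS' [OPENING]. ROWS is JSON, a list of rows, each a list of 2 entries, a list of its own where there are three numbers: the shift along the tool's x, y, z in m, then the turn about the tool's z in rad. A call has 1 to 8 rows; each row is the pose to reach, as a shift and turn from the pose measured when the call began, along the tool's axes at that moment; what a row does not reach only later rows make up. A row lasts 1/12 s, in which the tool goes at most 41.7 mm and 7.16 degrees, less where a joint would pass 70% of its speed; a pose out of reach is approached as far as the arm can. A call with a gripper value outside its range is refused whole. OPENING is the opening, from 0 (shut) to 1 (fully open), set as the call begins (- or left out, the last holds). The fingers move at their own pace and stop on an object; the grip force is fixed at half the most. Time passes only in rows, so rows that repeat a pose let the fingers close. It gives the time, the measured TCP pose, the force and the opening at its end, in the units of the state.
- robot.observe(): the state, without advancing time (a new reading comes with each control period).
- robot.read_camera(name): name is "side" or "top"; returns the picture (480x640x3 uint8, blue, green, red); there is no depth.
- robot.calibration(name): a dict with "mtx" (3x3 intrinsics, pixels), "cam_to_world" (4x4, takes a point from camera to world coordinates). Camera axes: x right, y down, z forward; pixel columns grow to the right and rows downward; lengths in m; the calibration is good to about 2 mm. A picture is of the moment at which its call begins. calibration takes no time and is no camera call.
- robot.finish_job(): hands the job in, once; it reports no verdict.
The state is a dict: "time_s": time; "q": joint angles; "qvel": joint speeds; "joint_efforts": joint torques, N m; "eef_pos": TCP position; "tool_rot": TCP orientation; "ft_force": force on the tool from outside, world axes, zero at the start; "torque": the same for the moment, N m; "opening": finger opening in m.
Only numpy, scipy, OpenCV 4.12 (cv2) and the standard library are available. Lean on these libraries where they do the work, as an engineer would, in place of code of your own. Each camera call takes 0.05 s, during which the arm holds its last target.

## Working session

There is one attempt and no reset: what is moved stays moved. The work goes in short steps, Python scripts to look and compute and a shell command to move; the robot and the scene stay as the last step left them, time stands still between calls to the robot, and variables do not carry over. Pictures are saved under pics/ and viewed, and the job is handed in when it is done.

```bash
mkdir -p pics; ls; python3 - <<'E'
from cell import robot
import cv2,numpy as np
np.set_printoptions(precision=4,suppress=True)
s=robot.observe()
for k in s: print(k,np.array(s[k]))
for n in("side","top"):
    cv2.imwrite(f"pics/{n}0.png",robot.read_camera(n)); c=robot.calibration(n); print(n,c["mtx"],c["cam_to_world"])
print(robot.pinch_z)
E
```

```text
pics
time_s 0.0
q [-1.3019  0.2648  1.6054  0.      1.2737 -0.0369]
qvel [ 0.0013  0.0002  0.0004 -0.0001  0.0012 -0.0022]
joint_efforts [  0.0032 -51.5109 -36.7314   0.0003   0.0127   0.    ]
eef_pos [ 0.203  -0.6429  0.2299]
tool_rot [[ 0.9536  0.3011 -0.0006]
 [ 0.3011 -0.9536  0.0022]
 [ 0.0001 -0.0023 -1.    ]]
ft_force [ 0.4544 -0.0323 -0.2485]
torque [0.0174 0.0012 0.0347]
opening 0.08515271134033207
side [[614.5491   0.     319.1314]
 [  0.     614.5491 228.2335]
 [  0.       0.       1.    ]] [[ 0.9899 -0.103   0.0978  0.331 ]
 [-0.142  -0.7269  0.6719 -1.289 ]
 [ 0.0019 -0.679  -0.7341  1.326 ]
 [ 0.      0.      0.      1.    ]]
top [[522.059    0.     324.0344]
 [  0.     522.059  234.8091]
 [  0.       0.       1.    ]] [[ 0.0171 -0.9923  0.1224  0.3597]
 [-0.9997 -0.0188 -0.0127 -0.1406]
 [ 0.0149 -0.1222 -0.9924  1.2749]
 [ 0.      0.      0.      1.    ]]
0.0187
```

View pics/side0.png

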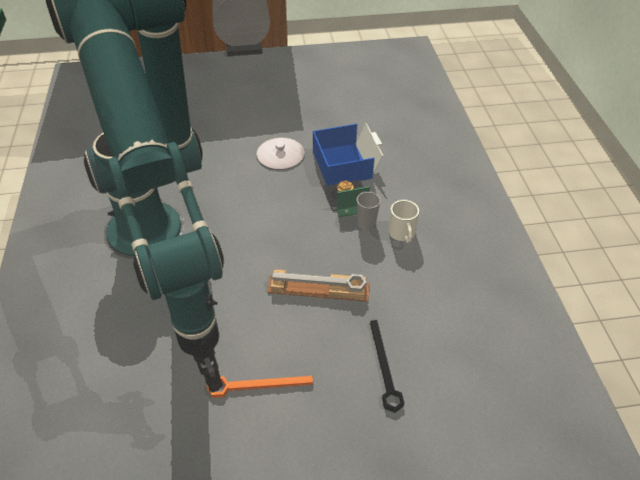

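View pics/top0.png

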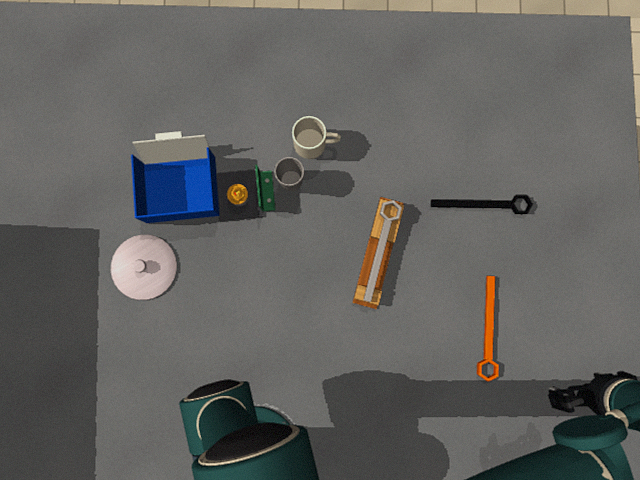

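The spanner-shaped candidates in the top view are the steel one on the wooden cradle (ring 391,211), a black one (522,204) and an orange one (488,370). Only the first is steel and lies on the cradle. I'll confirm with an enlarged crop.

```bash
python3 - <<'E'
import cv2,numpy as np
t=cv2.imread("pics/top0.png");s=cv2.imread("pics/side0.png")
a=cv2.resize(t[185:315,340:420],None,fx=4.5,fy=4.5,interpolation=cv2.INTER_CUBIC)
b=cv2.resize(t[130:225,125:335],None,fx=3.7,fy=3.7,interpolation=cv2.INTER_CUBIC)
c=cv2.resize(s[255:310,255:385],None,fx=6,fy=6,interpolation=cv2.INTER_CUBIC)
d=cv2.resize(s[120:250,240:430],None,fx=4,fy=4,interpolation=cv2.INTER_CUBIC)
for n,i in zip("abcd",(a,b,c,d)): cv2.imwrite(f"pics/c_{n}.png",i); print(i.shape)
E
```

```text
(585, 360, 3)
(352, 777, 3)
(330, 780, 3)
(520, 760, 3)
```

View pics/c_a.png

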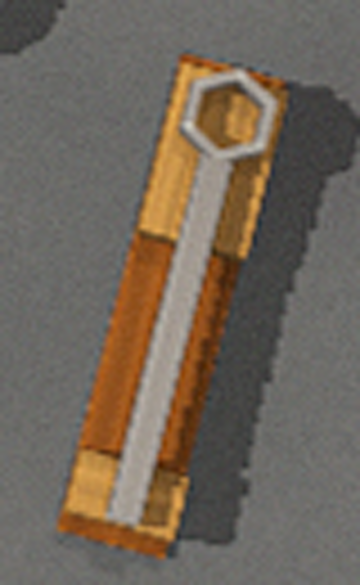

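View pics/c_b.png

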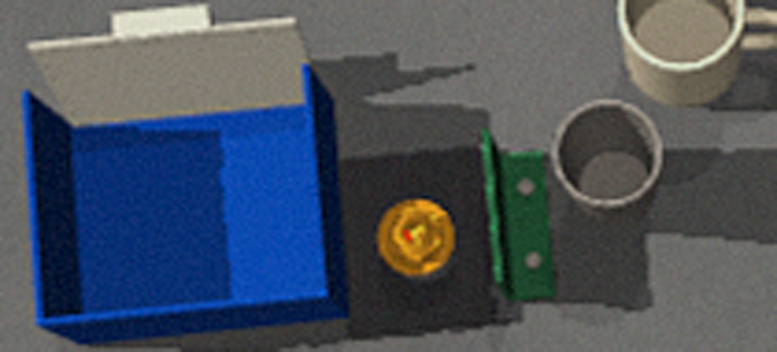

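View pics/c_c.png

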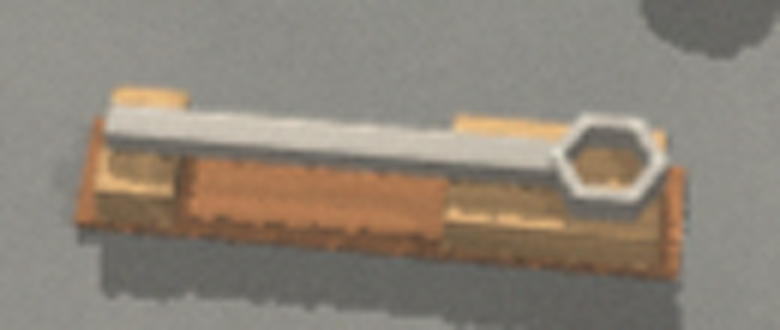

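View pics/c_d.png

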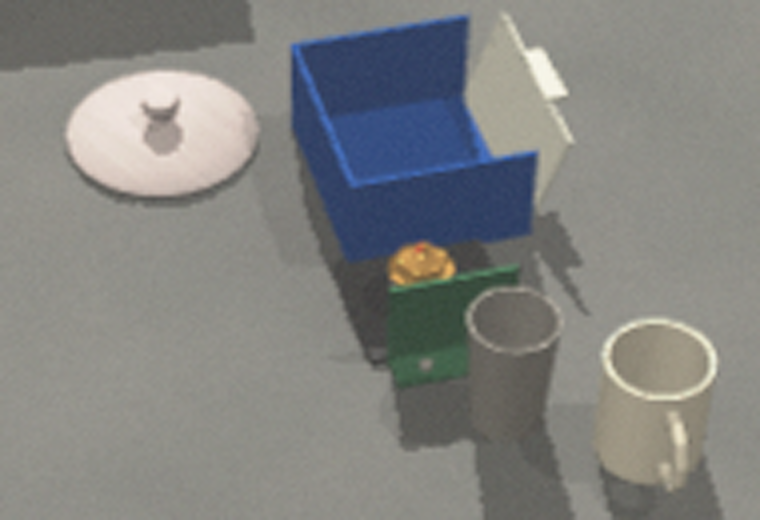

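The enlarged crop confirms it: the steel spanner lies on the cradle, ring at top (391,211) and handle end at about (367,301). The brass nut is at top (238,194), with its red mark to the left (world +y). The handle gap opens towards the robot. Next I'll measure.

```bash
cat > h.py <<'E'
import numpy as np,cv2,sys
from cell import robot
np.set_printoptions(precision=4,suppress=True)
C={n:robot.calibration(n) for n in("side","top")}
def ray(n,uv):
    c=C[n];M=np.array(c["cam_to_world"]);K=np.array(c["mtx"])
    d=M[:3,:3]@np.linalg.solve(K,[uv[0],uv[1],1.]);return M[:3,3],d/np.linalg.norm(d)
def plane(n,uv,z):
    o,d=ray(n,uv);return o+d*(z-o[2])/d[2]
def tri(a,b):
    A=np.zeros((3,3));r=np.zeros(3);rs=[ray("side",a),ray("top",b)]
    for o,d in rs:
        P=np.eye(3)-np.outer(d,d);A+=P;r+=P@o
    p=np.linalg.solve(A,r);return p,[np.linalg.norm((np.eye(3)-np.outer(d,d))@(p-o)) for o,d in rs]
def proj(n,p):
    c=C[n];M=np.linalg.inv(np.array(c["cam_to_world"]));q=np.array(c["mtx"])@(M@np.append(p,1))[:3];return q[:2]/q[2]
E
cat > m1.py <<'E'
from h import *
def spmask(img,box,thr):
    x0,y0,x1,y1=box;h=cv2.cvtColor(img,cv2.COLOR_BGR2HSV)
    m=((h[...,1]<50)&(h[...,2]>thr)).astype(np.uint8);k=np.zeros_like(m);k[y0:y1,x0:x1]=m[y0:y1,x0:x1]
    n,l,st,_=cv2.connectedComponentsWithStats(k,connectivity=8)
    i=1+np.argmax(st[1:,4]);return (l==i).astype(np.uint8)
t=cv2.imread("pics/top0.png");s=cv2.imread("pics/side0.png")
out={}
for n,img,box,thr in(("top",t,(350,190,410,310),140),("side",s,(268,265,372,302),150)):
    m=spmask(img,box,thr);cs,hi=cv2.findContours(m*255,cv2.RETR_CCOMP,cv2.CHAIN_APPROX_NONE)
    holes=[c for c,h in zip(cs,hi[0]) if h[3]>=0];c=max(holes,key=cv2.contourArea)
    mm=cv2.moments(c);ctr=np.array([mm["m10"],mm["m01"]])/mm["m00"]
    ys,xs=np.nonzero(m);print(n,m.sum(),"hole",ctr,cv2.contourArea(c),"bbox",xs.min(),xs.max(),ys.min(),ys.max())
    out[n]=(m,ctr)
    cv2.imwrite(f"pics/mask_{n}.png",cv2.resize(m[box[1]:box[3],box[0]:box[2]]*255,None,fx=5,fy=5,interpolation=0))
p,e=tri(out["side"][1],out["top"][1]);print("ring",p,e)
print(plane("top",out["top"][1],.046),plane("side",out["side"][1],.046))
# handle axis from top at z=.045: points > 35mm from ring
m,ctr=out["top"];ys,xs=np.nonzero(m);P=np.array([plane("top",(x,y),.045) for x,y in zip(xs,ys)])[:,:2]
r0=plane("top",ctr,.046)[:2];d=np.linalg.norm(P-r0,axis=1);H=P[d>.035]
v=cv2.fitLine(H.astype(np.float32),cv2.DIST_HUBER,0,1e-4,1e-4).ravel();print("handle line",v,np.degrees(np.arctan2(-v[1],-v[0])),"max d",d.max(),"offset",np.cross(v[:2],r0-v[2:]))
m,ctr=out["side"];ys,xs=np.nonzero(m)
E
python3 m1.py
```

```text
top 668 hole [390.3471 210.1396] 206.5 bbox 364 400 200 301
side 507 hole [355.8952 280.9773] 132.0 bbox 272 366 272 288
ring [ 0.5729 -0.3143  0.0414] [np.float64(0.0016057120262625822), np.float64(0.0016057120262625455)]
[ 0.5737 -0.3137  0.046 ] [ 0.5704 -0.318   0.046 ]
handle line [ 0.97   -0.2429  0.4485 -0.2816] 165.94028 max d 0.2219514908166392 offset -0.0008021268731437346m1.py:21: DeprecationWarning: Arrays of 2-dimensional vectors are deprecated. Use arrays of 3-dimensional vectors instead. (deprecated in NumPy 2.0)
  v=cv2.fitLine(H.astype(np.float32),cv2.DIST_HUBER,0,1e-4,1e-4).ravel();print("handle line",v,np.degrees(np.arctan2(-v[1],-v[0])),"max d",d.max(),"offset",np.cross(v[:2],r0-v[2:]))
```

```bash
python3 - <<'E'
from h import *
t=cv2.imread("pics/top0.png");s=cv2.imread("pics/side0.png")
a=cv2.resize(t[175:215,215:280],None,fx=12,fy=12,interpolation=cv2.INTER_NEAREST);cv2.imwrite("pics/n_t.png",a)
b=cv2.resize(s[170:220,325:385],None,fx=12,fy=12,interpolation=cv2.INTER_NEAREST);cv2.imwrite("pics/n_s.png",b)
for n,i in(("top",t),("side",s)):
    h=cv2.cvtColor(i,cv2.COLOR_BGR2HSV)
    box=(225,180,252,208) if n=="top" else (333,178,360,192)
    x0,y0,x1,y1=box;k=np.zeros(h.shape[:2],bool);k[y0:y1,x0:x1]=True
    m=k&(h[...,1]>90)&(h[...,2]>70)&(h[...,0]<35)
    r=k&((h[...,0]<6)|(h[...,0]>172))&(h[...,1]>140)&(h[...,2]>120)
    c=cv2.findContours(m.astype(np.uint8),0,1)[0];c=max(c,key=cv2.contourArea);print(n,"min circle",cv2.minEnclosingCircle(c), cv2.fitEllipse(c))
    print("red",[(x,y,i[y,x]) for y,x in zip(*np.nonzero(r))])
E
```

```text
top min circle ((236.82608032226562, 193.61956787109375), 10.758369445800781) ((236.9566192626953, 193.8265380859375), (20.293405532836914, 20.676172256469727), 63.716007232666016)
red [(np.int64(235), np.int64(194), array([  5,  41, 209], dtype=uint8))]
side min circle ((344.90625, 187.0), 8.15539264678955) ((344.6615295410156, 185.65467834472656), (8.8447904586792, 17.07069969177246), 85.73619842529297)
red []
```

View pics/n_t.png

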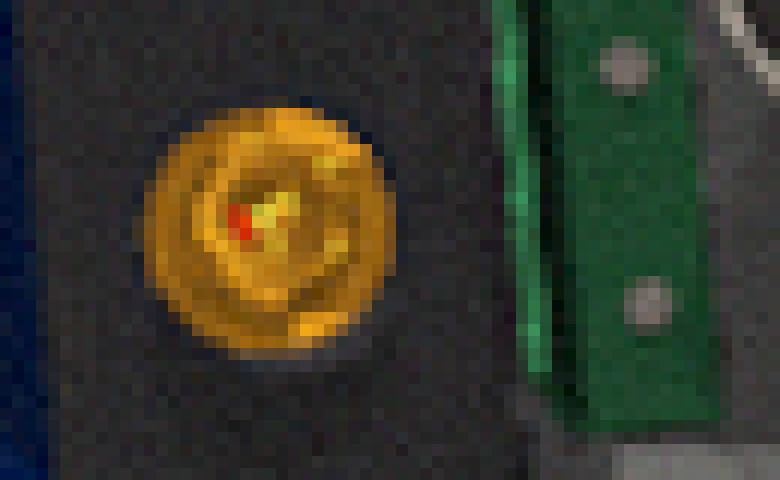

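View pics/n_s.png

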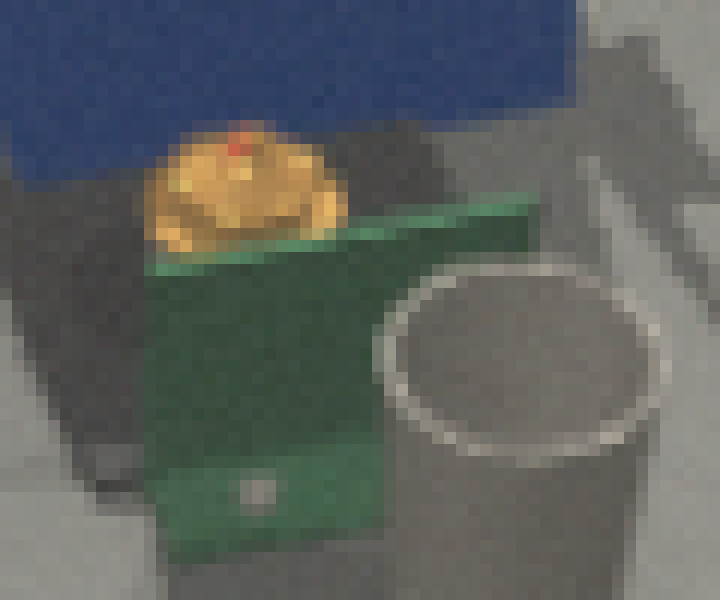

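```bash
python3 - <<'E'
from h import *
print("ring",plane("top",(390.35,210.14),.038),plane("side",(355.9,280.98),.038))
n=plane("top",(236.96,193.83),.039);print("nut",n)
c=proj("top",[n[0],n[1],.054]);print("top centre px",c, proj("side",[*n[:2],.054]),proj("side",[*n[:2],.039]))
for uv in((235,193.5),):
    r=plane("top",uv,.054);d=(r-n)[:2];print("red",r,np.linalg.norm(d),np.degrees(np.arctan2(d[1],d[0])))
r=plane("side",(325+238/12-.5,170+140/12-.5),.054);d=(r-n)[:2];print("red side",r,np.linalg.norm(d),np.degrees(np.arctan2(d[1],d[0])))
# tri red
print(tri((325+238/12-.5,170+140/12-.5),(235,193.3)))
# gusset top edge: line fit in top view bright green
t=cv2.imread("pics/top0.png");h=cv2.cvtColor(t,cv2.COLOR_BGR2HSV)
k=np.zeros(h.shape[:2],bool);k[160:212,250:266]=1
m=k&(h[...,0]>50)&(h[...,0]<95)&(h[...,1]>90)&(h[...,2]>105)
ys,xs=np.nonzero(m);P=np.array([plane("top",p,.075)[:2] for p in zip(xs,ys)])
v=cv2.fitLine(P.astype(np.float32),cv2.DIST_HUBER,0,1e-4,1e-4).ravel();print("gusset",len(P),v,np.degrees(np.arctan2(v[1],v[0])),P[:,0].min(),P[:,0].max())
# bin top rim: corners
m=((h[...,0]>105)&(h[...,0]<128)&(h[...,1]>150)&(h[...,2]>40));m[:,:120]=0;m[:,260:]=0;m[:120]=0;m[260:]=0
c=max(cv2.findContours(m.astype(np.uint8),0,1)[0],key=cv2.contourArea);r=cv2.approxPolyDP(c,4,True)[:,0];print("bin poly",r.tolist())
for p in r: print(p,plane("top",p,.085)[:2],plane("top",p,0)[:2])
E
```

```text
ring [ 0.5751 -0.3149  0.038 ] [ 0.5719 -0.3119  0.038 ]
nut [0.6074 0.0545 0.039 ]
top centre px [236.0081 192.5659] [345.6443 181.6228] [345.4792 185.2355]
red [0.6051 0.0568 0.054 ] 0.0032560051306745664 135.0234961041976
red side [0.6038 0.0571 0.054 ] 0.0044093129050765895 144.57211076921539
(array([0.6046, 0.0568, 0.0545]), [np.float64(0.0008707347447308871), np.float64(0.0008707347447309157)])
gusset 35 [0.9929 0.1192 0.6306 0.0029] 6.8466268 0.5747788426657268 0.6675723127793991
bin poly [[208, 148], [206, 159], [147, 165], [131, 155], [135, 217], [153, 222], [218, 215], [214, 157]]
[208 148] [0.7057 0.1188] [0.7304 0.1374]
[206 159] [0.6793 0.1223] [0.7021 0.1411]
[147 165] [0.6621 0.2583] [0.6837 0.2868]
[131 155] [0.6851 0.2967] [0.7084 0.3279]
[135 217] [0.5394 0.2785] [0.5523 0.3085]
[153 222] [0.5287 0.2368] [0.5407 0.2637]
[218 215] [0.5478 0.0889] [0.5612 0.1053]
[214 157] [0.6844 0.1039] [0.7076 0.1214]
```

The nut axis is at about (0.607, 0.0545) and the mount is yawed about +6.8°. The red mark triangulates to a height of 54 mm and puts the nut's yaw at about 20° (mod 60). The spanner ring is at about (0.5735, -0.3134), with spanner yaw about -14°. Next is a helper that converts a target into tool-axis shifts.

```bash
cat > go.py <<'E'
# python3 go.py x y z yawdeg : prints shift/turn needed from present pose
from h import *
def rel(p,yaw):
    s=robot.observe();R=np.array(s["tool_rot"]);d=R.T@(np.array(p)-s["eef_pos"])
    y0=np.arctan2(R[1,0],R[0,0]);t=-(np.radians(yaw)-y0);t=(t+np.pi)%(2*np.pi)-np.pi
    return d,t
if __name__=="__main__":
    a=list(map(float,sys.argv[1:]));print(*rel(a[:3],a[3]))
E
python3 go.py .4425 -.2806 .12 -14.06
```

```text
[ 0.3375 -0.2733  0.1107] 0.5511957236229668
```

```bash
python3 -m jog '[[[0.3375,-0.2733,0.11],0.551],[[0.3375,-0.2733,0.11],0.551],[[0.3375,-0.2733,0.11],0.551],[[0.3375,-0.2733,0.11],0.551],[[0.3375,-0.2733,0.11],0.551],[[0.3375,-0.2733,0.11],0.551],[[0.3375,-0.2733,0.11],0.551],[[0.3375,-0.2733,0.11],0.551]]' 1; python3 go.py .4425 -.2806 .12 -14.06
```

```text
time_s: 0.77
eef_pos: [0.3814, -0.3719, 0.1483]
tool_rot: [[0.97, -0.243, -0.001], [-0.243, -0.97, 0.002], [-0.001, -0.002, -1.0]]
ft_force: [0.6, -0.4, 0.1]
opening: 0.0854
[ 0.0371 -0.1034  0.0285] -0.00018031264082107867
```

```bash
python3 -m jog '[[[0.037,-0.1034,0.028],0],[[0.037,-0.1034,0.028],0],[[0.037,-0.1034,0.028],0],[[0.037,-0.1034,0.028],0],[[0.037,-0.1034,0.028],0]]'; python3 go.py .4425 -.2806 .019 -14.06; python3 - <<'E'
from h import *
t=robot.read_camera("top");s=robot.read_camera("side")
a=cv2.resize(t[170:320,320:430],None,fx=4,fy=4);b=cv2.resize(s[200:320,230:390],None,fx=3.5,fy=3.5)
b=cv2.copyMakeBorder(b,0,a.shape[0]-b.shape[0],0,0,0) if b.shape[0]<a.shape[0] else b
cv2.imwrite("pics/g1.png",np.hstack([a,b[:600]])[:, :1000]);print(a.shape,b.shape)
cv2.imwrite("pics/g1.png",cv2.resize(np.hstack([a,b[:600]]),None,fx=.78,fy=.78))
E
```

```text
time_s: 1.18
eef_pos: [0.4424, -0.2787, 0.1194]
tool_rot: [[0.971, -0.24, -0.003], [-0.239, -0.971, 0.003], [-0.003, -0.003, -1.0]]
ft_force: [-0.6, -1.4, 0.6]
opening: 0.0855
[0.0009 0.0021 0.1004] 0.0035417874960739226
(600, 440, 3) (600, 560, 3)
```

View pics/g1.png

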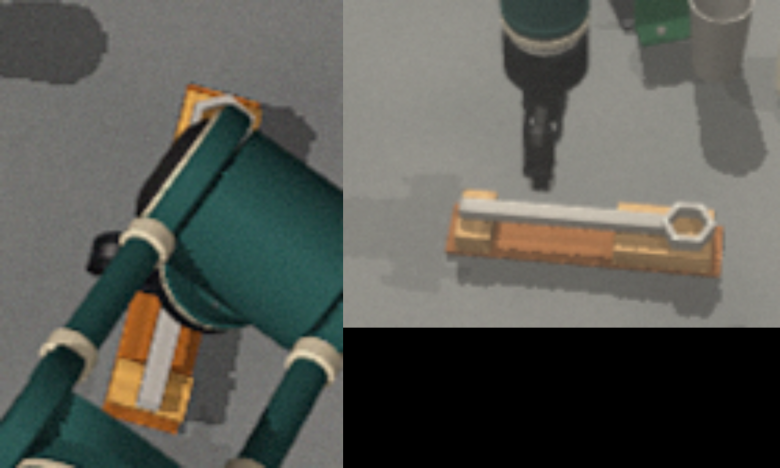

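The gripper is over the middle of the handle, above the gap between the blocks. The side view shows the fingertips at (540,185) in this crop, clear of everything. Next I descend and grip.

```bash
python3 -m jog '[[[0.001,0.002,0.035],0.003],[[0.001,0.002,0.07],0.003],[[0.001,0.002,0.1],0.003],[[0.001,0.002,0.1],0.003],[[0.001,0.002,0.1],0.003]]'; python3 go.py .4425 -.2806 .019 -14.06
```

```text
time_s: 1.7
eef_pos: [0.4405, -0.2832, 0.0193]
tool_rot: [[0.969, -0.248, -0.005], [-0.248, -0.969, 0.004], [-0.006, -0.003, -1.0]]
ft_force: [0.4, -0.7, -0.4]
opening: 0.0854
[ 0.0013 -0.003   0.0003] -0.004824487884012463
```

```bash
python3 -m jog '[[[0.001,-0.003,0],-0.004],[[0.001,-0.003,0],-0.004],[[0.001,-0.003,0],-0.004]]'; python3 -m jog '[[[0,0,0],0],[[0,0,0],0],[[0,0,0],0],[[0,0,0],0],[[0,0,0],0],[[0,0,0],0],[[0,0,0],0]]' 0; python3 -m jog '[[[0,0,0],0],[[0,0,0],0],[[0,0,0],0]]'; python3 -c "
from h import *
s=robot.observe();print(s['torque'],s['ft_force'],s['eef_pos'],s['q'])"
```

```text
time_s: 1.95
eef_pos: [0.4439, -0.2819, 0.0216]
tool_rot: [[0.97, -0.244, -0.001], [-0.244, -0.97, 0.002], [-0.002, -0.001, -1.0]]
ft_force: [0.8, 0.0, -0.4]
opening: 0.0855
time_s: 2.53
eef_pos: [0.444, -0.282, 0.0219]
tool_rot: [[0.97, -0.244, -0.001], [-0.244, -0.97, 0.002], [-0.001, -0.001, -1.0]]
ft_force: [-0.4, 0.8, 2.6]
opening: 0.0167
time_s: 2.78
eef_pos: [0.444, -0.282, 0.0219]
tool_rot: [[0.97, -0.244, -0.001], [-0.244, -0.97, 0.002], [-0.001, -0.001, -1.0]]
ft_force: [-0.2, 0.4, 2.4]
opening: 0.017
[0.0326 0.0186 0.0358] [-0.2324  0.3947  2.4491] [ 0.444  -0.282   0.0219] [-0.6137  0.2138  2.0964  0.0011  0.8333  1.2028]
```

```bash
python3 -m jog '[[[0,0,-0.02],0],[[0,0,-0.05],0],[[0,0,-0.085],0],[[0,0,-0.12],0],[[0,0,-0.13],0],[[0,0,-0.13],0],[[0,0,-0.13],0]]'; python3 - <<'E'
from h import *
s=robot.observe();print(s['torque'],s['ft_force'],s['eef_pos'])
b=robot.read_camera("side")
cv2.imwrite("pics/l1.png",cv2.resize(b[150:320,200:420],None,fx=3.5,fy=3.5))
E
```

```text
time_s: 3.37
eef_pos: [0.4438, -0.282, 0.1512]
tool_rot: [[0.97, -0.244, -0.001], [-0.244, -0.97, 0.002], [-0.002, -0.002, -1.0]]
ft_force: [0.1, 0.3, -2.4]
opening: 0.0171
[-0.0102  0.0646 -0.039 ] [ 0.1239  0.3187 -2.4401] [ 0.4438 -0.282   0.1512]
```

View pics/l1.png

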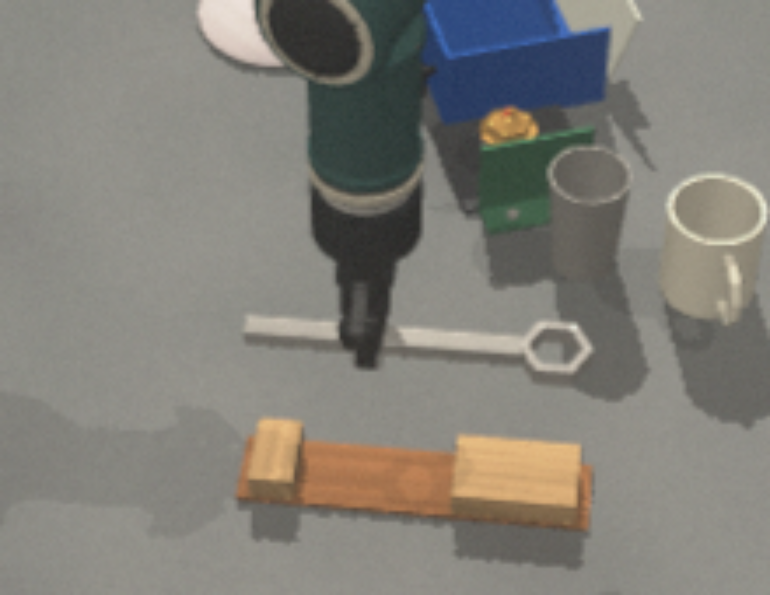

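The spanner is held level and weighs about 0.25 kg. In the top view the ring lies 135 mm ahead of the TCP, which agrees with the robot frame. Next I carry it above the nut at yaw 20°.

```bash
python3 go.py .4805 .0083 .15 20
```

```text
[-0.0341 -0.29    0.0006] -0.5954671289163374
```

```bash
python3 -m jog '[[[-0.005,-0.036,0],-0.08],[[-0.01,-0.073,0],-0.17],[[-0.014,-0.11,0],-0.26],[[-0.018,-0.146,0],-0.35],[[-0.022,-0.183,0],-0.44],[[-0.026,-0.22,0],-0.52],[[-0.03,-0.256,0],-0.58],[[-0.034,-0.29,0],-0.595]]'; python3 -m jog '[[[0,0,0],0],[[0,0,0],0]]' ; python3 go.py .4805 .0083 .11 20
```

```text
time_s: 4.08
eef_pos: [0.4782, 0.0103, 0.1473]
tool_rot: [[0.939, 0.344, -0.01], [0.344, -0.939, 0.004], [-0.008, -0.007, -1.0]]
ft_force: [0.3, -0.4, -1.9]
opening: 0.0165
time_s: 4.25
eef_pos: [0.4754, 0.0121, 0.1437]
tool_rot: [[0.937, 0.348, -0.017], [0.348, -0.937, 0.004], [-0.014, -0.01, -1.0]]
ft_force: [-0.7, 0.2, -2.1]
opening: 0.0166
[0.0039 0.0057 0.0336] 0.0063819413731449615
```

```bash
python3 -m jog '[[[0.004,0.0057,0.033],0.006],[[0.004,0.0057,0.033],0.006],[[0.004,0.0057,0.033],0.006],[[0.004,0.0057,0.033],0.006]]' ; python3 go.py .4805 .0083 .08 20; python3 - <<'E'
from h import *
for n in("top","side"):
    i=robot.read_camera(n);cv2.imwrite(f"pics/a_{n}.png",i)
    c=i[140:260,180:340] if n=="top" else i[130:260,280:440]
    cv2.imwrite(f"pics/ac_{n}.png",cv2.resize(c,None,fx=4.5,fy=4.5))
print(robot.observe()['eef_pos'],robot.observe()['tool_rot'])
E
```

```text
time_s: 4.58
eef_pos: [0.4796, 0.0074, 0.1097]
tool_rot: [[0.94, 0.341, -0.019], [0.341, -0.94, 0.004], [-0.017, -0.01, -1.0]]
ft_force: [-0.2, -0.5, -1.3]
opening: 0.0171
[ 0.0016 -0.0002  0.0297] -0.0011428122509160588
[0.4812 0.0075 0.1114] [[ 0.9399  0.341  -0.0152]
 [ 0.3411 -0.94    0.0041]
 [-0.0129 -0.009  -0.9999]]
```

View pics/ac_top.png

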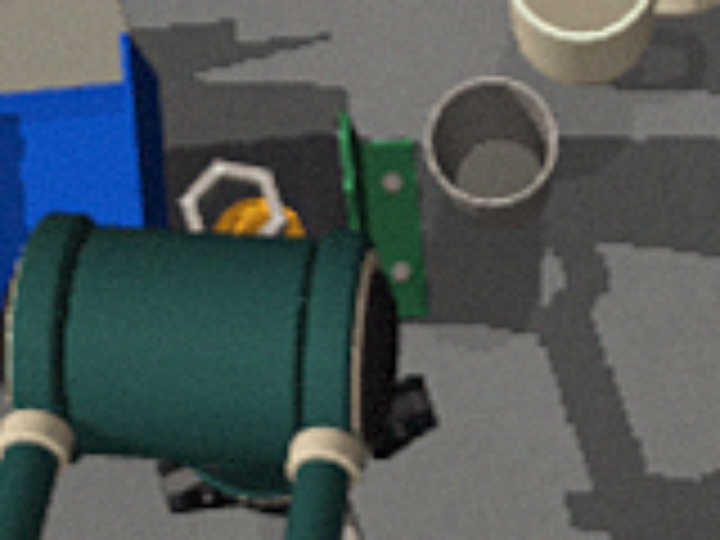

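View pics/ac_side.png

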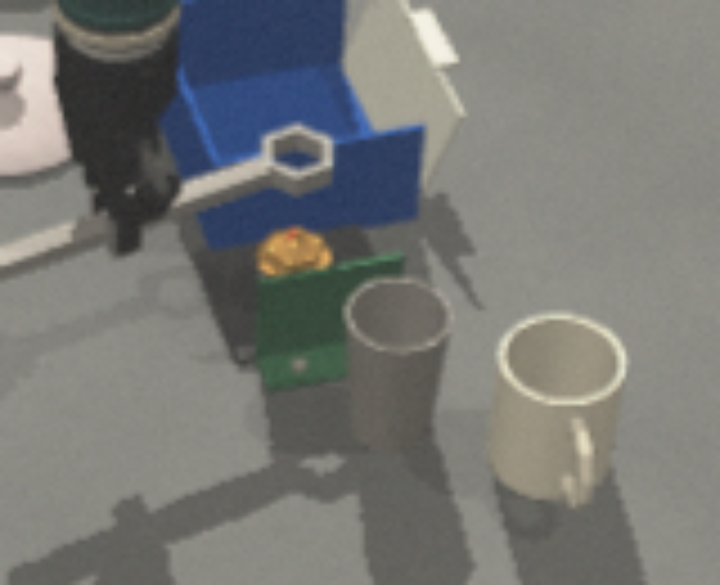

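```bash
python3 - <<'E'
from h import *
s=cv2.imread("pics/a_side.png");t=cv2.imread("pics/a_top.png")
h=cv2.cvtColor(s,cv2.COLOR_BGR2HSV)
# blue hole in ring, side
m=((h[...,1]>90)&(h[...,0]>95)&(h[...,0]<135)).astype(np.uint8)
n,l,st,ce=cv2.connectedComponentsWithStats(m)
for i in range(1,n):
    if st[i,4]>20 and 330<ce[i][0]<365 and 155<ce[i][1]<175: print("side hole",st[i],ce[i],plane("side",ce[i],.1255)+[.0,.0,0]); c=ce[i]
e=robot.observe();R=np.array(e['tool_rot']);print("expected ring mid",e['eef_pos']+R@[.135,0,-.0161], proj("side",e['eef_pos']+R@[.135,0,-.0161]))
cv2.imwrite("pics/rt.png",cv2.resize(t[168:200,215:255],None,fx=15,fy=15,interpolation=0))
print("top expected hole px",proj("top",e['eef_pos']+R@[.135,0,-.0161]),proj("top",e['eef_pos']+R@[.135,0,-.0241]))
E
```

```text
expected ring mid [0.6084 0.0535 0.1258] [346.8378 163.9181]
top expected hole px [231.5818 185.6633] [231.0195 184.834 ]
```

View pics/rt.png

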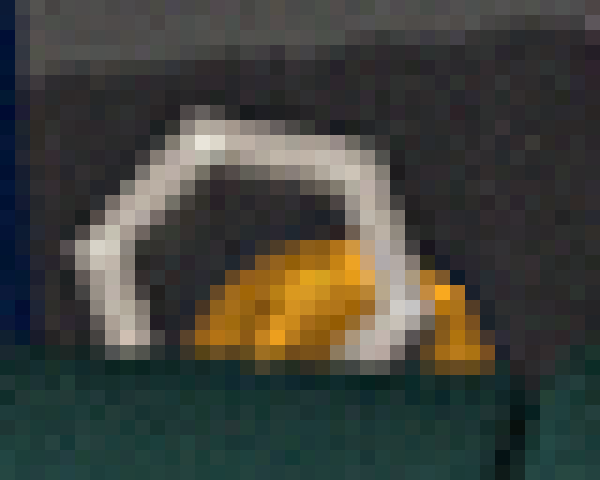

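The ring is over the nut, and both views agree with forward kinematics to about 2 mm. Next I lower it to just above the nut.

```bash
python3 -m jog '[[[0,-0.001,0.02],0],[[0,-0.001,0.045],0],[[0,-0.001,0.058],0],[[0,-0.001,0.06],0],[[0,-0.001,0.06],0],[[0,-0.001,0.06],0]]' ; python3 go.py .4805 .0083 .04 20;  python3 - <<'E'
from h import *
e=robot.observe();R=np.array(e['tool_rot']);print(e['eef_pos']+R@[.135,0,-.0081],e['torque'])
E
```

```text
time_s: 5.18
eef_pos: [0.4812, 0.0085, 0.0529]
tool_rot: [[0.94, 0.341, -0.013], [0.341, -0.94, 0.004], [-0.011, -0.008, -1.0]]
ft_force: [-0.4, -0.2, -2.0]
opening: 0.017
[-0.0006  0.      0.0129] -0.001362021121276591
[0.6082 0.0544 0.0595] [-0.0139  0.0161 -0.0244]
```

```bash
python3 -m jog '[[[-0.0005,0,0.004],0],[[-0.0005,0,0.008],0],[[-0.0005,0,0.011],0],[[-0.0005,0,0.012],0]]'; python3 - <<'E'
from h import *
e=robot.observe();R=np.array(e['tool_rot']);print(e['eef_pos']+R@[.135,0,-.0081],e['ft_force'],e['torque'])
E
```

```text
time_s: 5.52
eef_pos: [0.4806, 0.0083, 0.0408]
tool_rot: [[0.94, 0.341, -0.013], [0.341, -0.94, 0.004], [-0.011, -0.008, -1.0]]
ft_force: [0.0, -0.4, -1.9]
opening: 0.0165
[0.6076 0.0543 0.0474] [ 0.0316 -0.4355 -1.8808] [ 0.0445 -0.113  -0.0055]
```

```bash
python3 -m jog '[[[0,0,0.002],0],[[0,0,0.003],0],[[0,0,0.003],0]]'; python3 - <<'E'
from h import *
e=robot.observe();R=np.array(e['tool_rot']);print(e['eef_pos']+R@[.135,0,-.0081],e['ft_force'],e['torque'])
E
```

```text
time_s: 5.77
eef_pos: [0.481, 0.0084, 0.038]
tool_rot: [[0.94, 0.341, -0.012], [0.341, -0.94, 0.004], [-0.01, -0.008, -1.0]]
ft_force: [-1.0, -0.3, 0.4]
opening: 0.0168
[0.608  0.0543 0.0448] [-0.9643 -0.31    0.4287] [ 0.0884 -0.2619  0.0784]
```

```bash
python3 -m jog '[[[0.0001,-0.0047,0.0005],0.035],[[0.0003,-0.0094,0.0005],0.07],[[0.0006,-0.0128,0.001],0.095],[[0.0006,-0.0128,0.001],0.095]]'; cat > st.py <<'E'
from h import *
e=robot.observe();R=np.array(e['tool_rot']);c=e['eef_pos']+R@[.135,0,-.0081]
r=np.array(e['eef_pos'])-c;F=np.array(e['ft_force']);T=np.array(e['torque'])
print("ring",c,"F",F,"T",T,"tcp",np.array(e['eef_pos']),"yaw",np.degrees(np.arctan2(R[1,0],R[0,0])),"Mz_nut",T[2]+np.cross(r,F)[2],"t",e['time_s'],"tilt",R[:2,2])
E
python3 st.py
```

```text
time_s: 6.1
eef_pos: [0.4778, 0.0211, 0.0373]
tool_rot: [[0.968, 0.25, -0.01], [0.25, -0.968, 0.004], [-0.009, -0.007, -1.0]]
ft_force: [2.9, 0.6, -2.1]
opening: 0.0168
ring [0.6086 0.0548 0.0442] F [ 2.9311  0.57   -2.0782] T [-0.063  -0.2914 -0.0525] tcp [0.4778 0.0211 0.0373] yaw 14.459748129950203 Mz_nut -0.028347136993353707 t 6.1 tilt [-0.0104  0.0043]
```

```bash
python3 -m jog '[[[0.001,0,0.0015],0],[[0.001,0,0.003],0],[[0.001,0,0.003],0]]'; python3 st.py
```

```text
time_s: 6.35
eef_pos: [0.478, 0.0212, 0.0336]
tool_rot: [[0.968, 0.25, -0.012], [0.25, -0.968, 0.004], [-0.011, -0.007, -1.0]]
ft_force: [0.6, -0.1, -1.9]
opening: 0.0165
ring [0.6088 0.055  0.0403] F [ 0.5813 -0.0834 -1.8877] T [-0.0221  0.0049 -0.0136] tcp [0.478  0.0212 0.0336] yaw 14.484865775964826 Mz_nut 0.016921454259081266 t 6.35 tilt [-0.012   0.0042]
```

```bash
python3 -m jog '[[[0,0,0.0015],0],[[0,0,0.002],0],[[0,0,0.002],0]]'; python3 st.py; python3 - <<'E'
from h import *
s=robot.read_camera("side");t=robot.read_camera("top")
cv2.imwrite("pics/seat.png",np.hstack([cv2.resize(s[150:230,300:400],None,fx=4,fy=4),cv2.resize(t[150:230,190:290],None,fx=4,fy=4)]))
E
```

```text
time_s: 6.6
eef_pos: [0.478, 0.0211, 0.0315]
tool_rot: [[0.968, 0.25, -0.012], [0.25, -0.968, 0.004], [-0.011, -0.007, -1.0]]
ft_force: [-1.1, -0.8, -0.9]
opening: 0.0168
ring [0.6088 0.0548 0.0381] F [-1.0831 -0.822  -0.9426] T [ 0.0048 -0.1099 -0.0492] tcp [0.478  0.0211 0.0315] yaw 14.479942279759133 Mz_nut 0.021767864588339625 t 6.6 tilt [-0.0122  0.0042]
```

View pics/seat.png

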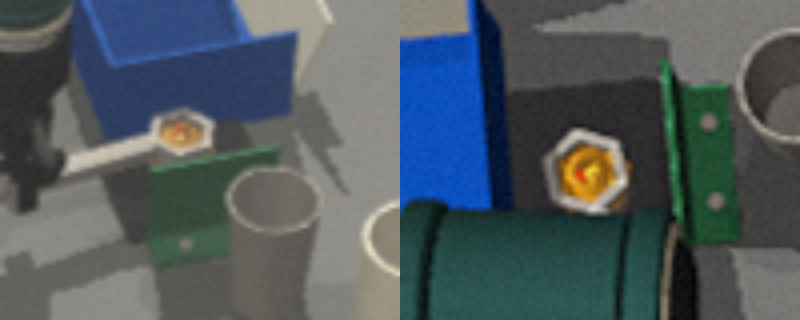

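The spanner is seated: the ring's underside is at about 38–39 mm, and both views show the nut inside the ring (side crop (180,130), top crop (587,172)). The first stroke is clockwise.

```bash
python3 -m jog '[[[0.0005,-0.0121,0],0.09],[[0.0022,-0.0242,0],0.18],[[0.0049,-0.036,0],0.27],[[0.0086,-0.0476,0.0003],0.36],[[0.0086,-0.0476,0.0003],0.36]]'; python3 st.py
```

```text
time_s: 7.12
eef_pos: [0.475, 0.0702, 0.0319]
tool_rot: [[0.994, -0.108, -0.011], [-0.108, -0.994, 0.004], [-0.011, -0.003, -1.0]]
ft_force: [0.9, -4.2, -1.9]
opening: 0.0167
ring [0.6093 0.0555 0.0385] F [ 0.9318 -4.2056 -1.9273] T [-0.6754 -0.219  -0.509 ] tcp [0.475  0.0702 0.0319] yaw -6.215200203083754 Mz_nut 0.042146344129640134 t 7.1167 tilt [-0.0109  0.0038]
```

```bash
cat > look.py <<'E'
from h import *
s=robot.read_camera("side");t=robot.read_camera("top")
cv2.imwrite(sys.argv[1],np.hstack([cv2.resize(s[165:210,320:370],None,fx=8,fy=8,interpolation=2),cv2.resize(t[175:220,212:262],None,fx=8,fy=8,interpolation=2)]))
E
python3 look.py pics/k1.png; python3 st.py
```

```text
ring [0.6092 0.055  0.0383] F [ 1.7233 -2.6891 -0.7171] T [-0.3708 -0.256  -0.274 ] tcp [0.4749 0.0691 0.0318] yaw -5.959389787643381 Mz_nut 0.06307925997917019 t 7.2167 tilt [-0.0112  0.0035]
```

View pics/k1.png

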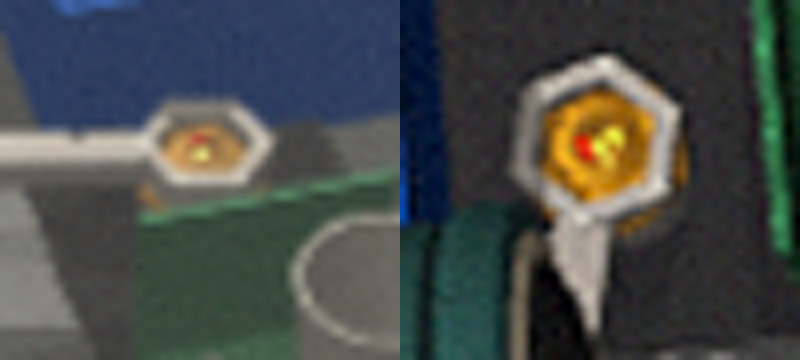

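```bash
python3 -m jog '[[[0.0003,-0.0121,0],0.09],[[0.002,-0.024,0],0.18],[[0.0046,-0.0358,0],0.27],[[0.0084,-0.0475,0],0.365],[[0.0084,-0.0475,0],0.365]]'; python3 st.py;python3 look.py pics/k2.png; python3 st.py
```

```text
time_s: 7.63
eef_pos: [0.4891, 0.1157, 0.032]
tool_rot: [[0.892, -0.452, -0.011], [-0.452, -0.892, 0.003], [-0.011, 0.002, -1.0]]
ft_force: [1.3, -5.1, -2.1]
opening: 0.0171
ring [0.6096 0.0546 0.0386] F [ 1.3266 -5.1187 -2.1031] T [-0.7248 -0.2933 -0.4009] tcp [0.4891 0.1157 0.032 ] yaw -26.86734235185212 Mz_nut 0.1350082506484509 t 7.6333 tilt [-0.0105  0.0033]
ring [0.6093 0.0541 0.0384] F [ 1.0108 -2.5048 -2.1133] T [-0.4542 -0.4998 -0.1815] tcp [0.4885 0.1146 0.0318] yaw -26.62219643776706 Mz_nut 0.05978214581728261 t 7.7333 tilt [-0.0107  0.0028]
```

View pics/k2.png

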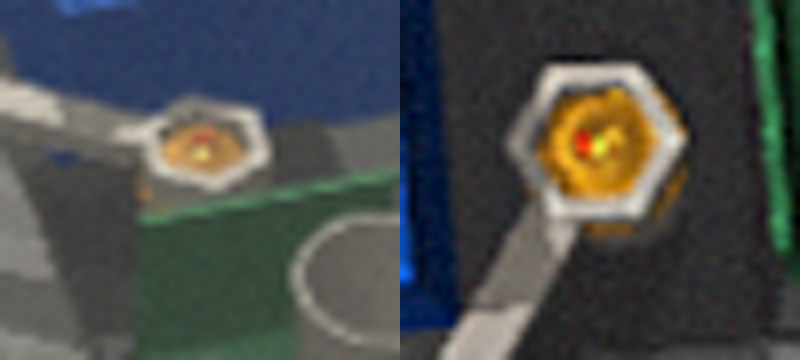

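The red mark has moved from about 140° to about 84°, so the nut is turning with the spanner. Next I back off within the play, lift and reseat at about 38°.

```bash
python3 -m jog '[[[0.0002,0.0075,0],-0.06],[[0.0002,0.0075,0],-0.06],[[0.0002,0.0075,-0.012],-0.06],[[0.0002,0.0075,-0.025],-0.06],[[0.0002,0.0075,-0.03],-0.06],[[0.0002,0.0075,-0.03],-0.06]]'; python3 st.py; python3 go.py .5026 -.0285 .061 38
```

```text
time_s: 8.23
eef_pos: [0.4864, 0.1078, 0.063]
tool_rot: [[0.919, -0.393, -0.009], [-0.393, -0.919, 0.004], [-0.009, 0.0, -1.0]]
ft_force: [0.2, 0.9, -2.1]
opening: 0.0167
ring [0.6106 0.0546 0.0698] F [ 0.2279  0.9034 -2.0564] T [-0.0194  0.0057 -0.0088] tcp [0.4864 0.1078 0.063 ] yaw -23.16954223727195 Mz_nut -0.13309269129071363 t 8.2333 tilt [-0.0085  0.0036]
[0.0685 0.1189 0.0014] -1.067609913978134
```

```bash
python3 -m jog '[[[0.001,0.0162,0],-0.12],[[0.0039,0.0321,0],-0.24],[[0.0086,0.0476,0],-0.36],[[0.0153,0.0623,0],-0.48],[[0.0236,0.0762,0],-0.6],[[0.0335,0.089,0],-0.72],[[0.0449,0.1005,0],-0.84],[[0.0576,0.1106,0],-0.96]]'; python3 go.py .5026 -.0285 .058 38
```

```text
time_s: 8.9
eef_pos: [0.4945, -0.0173, 0.0613]
tool_rot: [[0.846, 0.533, -0.011], [0.533, -0.846, 0.004], [-0.007, -0.009, -1.0]]
ft_force: [0.8, 0.8, -2.4]
opening: 0.0167
[0.0009 0.0139 0.0032] -0.10114353411104071
```

```bash
python3 -m jog '[[[0.0009,0.0139,0.003],-0.101],[[0.0009,0.0139,0.003],-0.101],[[0.0009,0.0139,0.003],-0.101],[[0.0009,0.0139,0.003],-0.101]]'; python3 st.py; python3 go.py .5026 -.0285 .0435 38;python3 look.py pics/k3.png
```

```text
time_s: 9.23
eef_pos: [0.5014, -0.0281, 0.0574]
tool_rot: [[0.789, 0.614, -0.013], [0.614, -0.789, 0.005], [-0.007, -0.012, -1.0]]
ft_force: [-0.2, 0.2, -0.6]
opening: 0.0169
ring [0.6081 0.0547 0.0645] F [-0.2483  0.1989 -0.5803] T [-0.0211  0.0535  0.0093] tcp [ 0.5014 -0.0281  0.0574] yaw 37.86485478640836 Mz_nut -0.03252592637628717 t 9.2333 tilt [-0.013   0.0048]
[0.0008 0.0012 0.0139] -0.002358728945485389
```

View pics/k3.png

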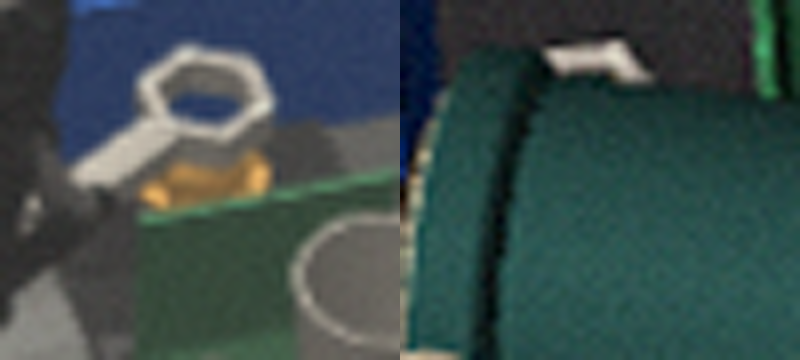

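```bash
python3 -m jog '[[[0.0008,0.0006,0.005],0],[[0.0008,0.0006,0.01],0],[[0.0008,0.0006,0.0145],0],[[0.0008,0.0006,0.0165],0],[[0.0008,0.0006,0.0175],0]]'; python3 st.py
```

```text
time_s: 9.75
eef_pos: [0.5019, -0.0275, 0.0395]
tool_rot: [[0.788, 0.615, -0.013], [0.615, -0.788, 0.005], [-0.008, -0.012, -1.0]]
ft_force: [0.5, -0.5, -1.9]
opening: 0.0167
ring [0.6084 0.0555 0.0465] F [ 0.4609 -0.4646 -1.9431] T [-0.0278  0.0263  0.0132] tcp [ 0.5019 -0.0275  0.0395] yaw 37.96453456783507 Mz_nut 0.10099910214126723 t 9.75 tilt [-0.0134  0.0047]
```

```bash
python3 -m jog '[[[0,0,0.003],0],[[0,0,0.006],0],[[0,0,0.0075],0],[[0,0,0.0075],0]]'; python3 st.py
```

```text
time_s: 10.08
eef_pos: [0.5017, -0.0275, 0.0316]
tool_rot: [[0.788, 0.615, -0.014], [0.615, -0.789, 0.005], [-0.008, -0.012, -1.0]]
ft_force: [-0.1, -0.6, -1.3]
opening: 0.0164
ring [0.6082 0.0555 0.0387] F [-0.0949 -0.5805 -1.259 ] T [ 0.0212 -0.0058  0.0555] tcp [ 0.5017 -0.0275  0.0316] yaw 37.95415771487741 Mz_nut 0.10947884833223212 t 10.0833 tilt [-0.0137  0.0048]
```

Seated on the second flats. The first part of stroke 2 runs to yaw of about 8°.

```bash
python3 -m jog '[[[0.0007,-0.0135,0],0.1],[[0.0027,-0.0268,0],0.2],[[0.006,-0.0399,0],0.3],[[0.0107,-0.0526,0],0.4],[[0.0179,-0.0671,-0.0003],0.52],[[0.0179,-0.0671,-0.0003],0.52]]'; python3 st.py; python3 look.py pics/k4.png; python3 st.py
```

```text
time_s: 10.58
eef_pos: [0.4751, 0.0376, 0.0331]
tool_rot: [[0.99, 0.139, -0.012], [0.139, -0.99, 0.005], [-0.011, -0.006, -1.0]]
ft_force: [2.6, -4.2, -3.6]
opening: 0.0171
ring [0.6089 0.0563 0.0397] F [ 2.6333 -4.2411 -3.6331] T [-0.7315 -0.2315 -0.6117] tcp [0.4751 0.0376 0.0331] yaw 7.966601568001882 Mz_nut 0.004827621244359537 t 10.5833 tilt [-0.0116  0.0047]
ring [0.609  0.0557 0.0396] F [ 1.4727 -3.7459 -2.4283] T [-0.4228 -0.2464 -0.3773] tcp [0.4753 0.0361 0.033 ] yaw 8.357274912659037 Mz_nut 0.15223260515113135 t 10.6833 tilt [-0.0121  0.0039]
```

View pics/k4.png

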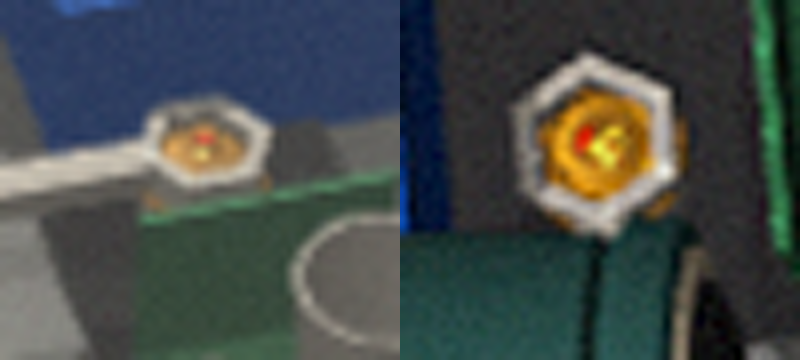

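The red mark is now at about 59°, and the tightening stop could come within roughly 0.13 rad. From here I take small steps, with a moment check between them that halts the sequence.

```bash
cat > chk.py <<'E'
from h import *
e=robot.observe();R=np.array(e['tool_rot']);c=np.array([.6088,.0550,.04])
r=np.array(e['eef_pos'])-c;F=np.array(e['ft_force']);T=np.array(e['torque']);M=T[2]+np.cross(r,F)[2]
cc=e['eef_pos']+R@[.135,0,-.0081]
print("t %.2f yaw %.2f ring"%(e['time_s'],np.degrees(np.arctan2(R[1,0],R[0,0]))),cc,"F",F,"Tz %.3f M %.3f"%(T[2],M),flush=True)
sys.exit(M>float(sys.argv[1]))
E
J="python3 -m jog"
$J '[[[0,-0.0034,0],0.025],[[0,-0.0034,0],0.025]]' >/dev/null; python3 chk.py .45 && \
$J '[[[0,-0.0034,0],0.025],[[0,-0.0034,0],0.025]]' >/dev/null; python3 chk.py .45 && \
$J '[[[0,-0.0034,0],0.025],[[0,-0.0034,0],0.025]]' >/dev/null; python3 chk.py .45 && \
$J '[[[0,-0.0034,0],0.025],[[0,-0.0034,0],0.025]]' >/dev/null; python3 chk.py .45
```

```text
t 10.85 yaw 7.01 ring [0.6091 0.0552 0.0396] F [ 1.2974 -3.0671 -2.8201] Tz -0.228 M 0.203
t 10.85 yaw 7.01 ring [0.6091 0.0552 0.0396] F [ 1.2974 -3.0671 -2.8201] Tz -0.228 M 0.203
t 10.85 yaw 7.01 ring [0.6091 0.0552 0.0396] F [ 1.2974 -3.0671 -2.8201] Tz -0.228 M 0.203
t 10.85 yaw 7.01 ring [0.6091 0.0552 0.0396] F [ 1.2974 -3.0671 -2.8201] Tz -0.228 M 0.203False
False
False
False
```

```bash
sed -i 's/sys.exit(M>float(sys.argv\[1\]))/sys.exit(int(M>float(sys.argv[1])))/' chk.py
set -e
python3 -m jog '[[[0,-0.0034,0],0.025],[[0,-0.0034,0],0.025]]' >/dev/null; python3 chk.py .45
python3 -m jog '[[[0,-0.0034,0],0.025],[[0,-0.0034,0],0.025]]' >/dev/null; python3 chk.py .45
python3 -m jog '[[[0,-0.0034,0],0.025],[[0,-0.0034,0],0.025]]' >/dev/null; python3 chk.py .45
python3 -m jog '[[[0,-0.0034,0],0.025],[[0,-0.0034,0],0.025]]' >/dev/null; python3 chk.py .45
```

```text
t 11.02 yaw 5.66 ring [0.6092 0.0549 0.0396] F [ 0.997  -2.3845 -3.4092] Tz -0.136 M 0.197
t 11.18 yaw 4.30 ring [0.6092 0.0547 0.0395] F [ 1.6483 -3.1339 -2.0194] Tz -0.042 M 0.396
t 11.35 yaw 2.94 ring [0.6091 0.0547 0.0395] F [ 1.1517 -2.3033 -2.8081] Tz -0.089 M 0.230
t 11.52 yaw 1.58 ring [0.6092 0.0547 0.0394] F [ 1.2891 -2.6924 -2.2659] Tz -0.125 M 0.243
```

The moment reading sits at about 0.23 N m, which matches the stated drag. Continuing.

```bash
set -e
python3 -m jog '[[[0,-0.0034,0],0.025],[[0,-0.0034,0],0.025]]' >/dev/null; python3 chk.py .42
python3 -m jog '[[[0,-0.0034,0],0.025],[[0,-0.0034,0],0.025]]' >/dev/null; python3 chk.py .42
python3 -m jog '[[[0,-0.0034,0],0.025],[[0,-0.0034,0],0.025]]' >/dev/null; python3 chk.py .42
python3 -m jog '[[[0,-0.0034,0],0.025],[[0,-0.0034,0],0.025]]' >/dev/null; python3 chk.py .42
python3 -m jog '[[[0,-0.0034,0],0.025],[[0,-0.0034,0],0.025]]' >/dev/null; python3 chk.py .42
python3 -m jog '[[[0,-0.0034,0],0.025],[[0,-0.0034,0],0.025]]' >/dev/null; python3 chk.py .42
python3 -m jog '[[[0,-0.0034,0],0.025],[[0,-0.0034,0],0.025]]' >/dev/null; python3 chk.py .42
python3 -m jog '[[[0,-0.0034,0],0.025],[[0,-0.0034,0],0.025]]' >/dev/null; python3 chk.py .42
```

```text
t 11.68 yaw 0.22 ring [0.6092 0.0548 0.0395] F [ 1.1553 -2.4432 -2.5453] Tz -0.152 M 0.178
t 11.85 yaw -1.14 ring [0.6092 0.0548 0.0395] F [ 2.0174 -2.6223 -2.1914] Tz -0.135 M 0.213
t 12.02 yaw -2.50 ring [0.6092 0.0549 0.0395] F [ 0.8544 -4.2596 -2.8252] Tz -0.188 M 0.380
t 12.18 yaw -3.87 ring [0.6092 0.0549 0.0395] F [ 1.403  -3.3995 -2.9614] Tz -0.200 M 0.244
t 12.35 yaw -5.23 ring [0.6092 0.0549 0.0395] F [ 1.0516 -3.8436 -2.9415] Tz -0.210 M 0.293
t 12.52 yaw -6.60 ring [0.6093 0.0549 0.0395] F [ 1.0929 -3.4688 -2.5569] Tz -0.215 M 0.232
t 12.68 yaw -7.97 ring [0.6093 0.0549 0.0395] F [ 1.5486 -3.1256 -2.2302] Tz -0.247 M 0.141
t 12.85 yaw -9.34 ring [0.6093 0.0549 0.0395] F [ 1.0215 -4.8962 -2.3822] Tz -0.309 M 0.319
```

```bash
set -e
python3 -m jog '[[[0,-0.0034,0],0.025],[[0,-0.0034,0],0.025]]' >/dev/null; python3 chk.py .42
python3 -m jog '[[[0,-0.0034,0],0.025],[[0,-0.0034,0],0.025]]' >/dev/null; python3 chk.py .42
python3 -m jog '[[[0,-0.0034,0],0.025],[[0,-0.0034,0],0.025]]' >/dev/null; python3 chk.py .42
python3 -m jog '[[[0,-0.0034,0],0.025],[[0,-0.0034,0],0.025]]' >/dev/null; python3 chk.py .42
python3 -m jog '[[[0,-0.0034,0],0.025],[[0,-0.0034,0],0.025]]' >/dev/null; python3 chk.py .42
python3 -m jog '[[[0,-0.0034,0],0.025],[[0,-0.0034,0],0.025]]' >/dev/null; python3 chk.py .42
python3 -m jog '[[[0,-0.0034,0],0.025],[[0,-0.0034,0],0.025]]' >/dev/null; python3 chk.py .42
python3 -m jog '[[[0,-0.0034,0],0.025],[[0,-0.0034,0],0.025]]' >/dev/null; python3 chk.py .42
python3 -m jog '[[[0,-0.0034,0],0.025],[[0,-0.0034,0],0.025]]' >/dev/null; python3 chk.py .42
python3 -m jog '[[[0,-0.0034,0],0.025],[[0,-0.0034,0],0.025]]' >/dev/null; python3 chk.py .42
python3 -m jog '[[[0,-0.0034,0],0.025],[[0,-0.0034,0],0.025]]' >/dev/null; python3 chk.py .42
python3 -m jog '[[[0,-0.0034,0],0.025],[[0,-0.0034,0],0.025]]' >/dev/null; python3 chk.py .42
python3 -m jog '[[[0,-0.0034,0],0.025],[[0,-0.0034,0],0.025]]' >/dev/null; python3 chk.py .42
```

```text
t 13.02 yaw -10.70 ring [0.6094 0.0549 0.0396] F [ 1.2706 -3.954  -2.4654] Tz -0.301 M 0.190
t 13.18 yaw -12.06 ring [0.6093 0.0549 0.0395] F [ 0.4834 -4.24   -2.8079] Tz -0.330 M 0.214
t 13.35 yaw -13.43 ring [0.6094 0.0549 0.0395] F [ 1.547  -5.0762 -2.6041] Tz -0.338 M 0.278
t 13.52 yaw -14.80 ring [0.6094 0.055  0.0396] F [ 1.7208 -5.0757 -3.033 ] Tz -0.376 M 0.224
t 13.68 yaw -16.16 ring [0.6094 0.0549 0.0395] F [ 1.9564 -4.969  -1.9677] Tz -0.396 M 0.172
t 13.85 yaw -17.52 ring [0.6095 0.0549 0.0395] F [ 1.3353 -5.2276 -2.8237] Tz -0.368 M 0.248
t 14.02 yaw -18.87 ring [0.6095 0.0549 0.0395] F [ 2.2281 -5.7159 -3.0393] Tz -0.397 M 0.233
t 14.18 yaw -20.22 ring [0.6095 0.0549 0.0395] F [ 1.6093 -5.3207 -3.0095] Tz -0.447 M 0.149
t 14.35 yaw -21.56 ring [0.6095 0.0548 0.0394] F [ 1.6005 -6.2681 -2.2436] Tz -0.391 M 0.313
t 14.52 yaw -22.90 ring [0.6095 0.0548 0.0394] F [ 3.0866 -6.8432 -2.1631] Tz -0.382 M 0.303
t 14.68 yaw -24.24 ring [0.6095 0.0547 0.0394] F [ 1.1405 -6.1304 -1.7284] Tz -0.408 M 0.280
t 14.85 yaw -25.57 ring [0.6095 0.0547 0.0394] F [ 1.8034 -7.1501 -2.1145] Tz -0.340 M 0.421
```

```bash
set -e
python3 -m jog '[[[0,-0.002,0],0.015],[[0,-0.002,0],0.015]]' >/dev/null; python3 chk.py .6
python3 -m jog '[[[0,-0.002,0],0.015],[[0,-0.002,0],0.015]]' >/dev/null; python3 chk.py .6
python3 -m jog '[[[0,0,0],0]]' >/dev/null; python3 chk.py .6
```

```text
t 15.02 yaw -26.30 ring [0.6095 0.0546 0.0393] F [ 1.1422 -5.6984 -2.4845] Tz -0.362 M 0.257
t 15.18 yaw -27.04 ring [0.6094 0.0545 0.0393] F [ 1.2354 -5.4281 -2.4548] Tz -0.331 M 0.244
t 15.27 yaw -26.88 ring [0.6095 0.0544 0.0392] F [ 1.4261 -5.0415 -2.9342] Tz -0.296 M 0.222
```

It's not at the stop yet; the moment is back to drag level. The handle is near the bin side, so I reseat as before.

```bash
python3 -m jog '[[[0.0002,0.0075,0],-0.06],[[0.0002,0.0075,0],-0.06],[[0.0002,0.0075,-0.012],-0.06],[[0.0002,0.0075,-0.025],-0.06],[[0.0002,0.0075,-0.03],-0.06],[[0.0002,0.0075,-0.03],-0.06]]'>/dev/null; python3 st.py
python3 -m jog '[[[0.001,0.0162,0],-0.12],[[0.0039,0.0321,0],-0.24],[[0.0086,0.0476,0],-0.36],[[0.0153,0.0623,0],-0.48],[[0.0236,0.0762,0],-0.6],[[0.0335,0.089,0],-0.72],[[0.0449,0.1005,0],-0.84],[[0.0576,0.1106,0],-0.96]]'; python3 go.py .5022 -.0280 .058 38
```

```text
ring [0.6111 0.056  0.0709] F [ 0.066   0.3291 -1.8951] T [-0.0086  0.0107 -0.0304] tcp [0.4871 0.1095 0.0641] yaw -23.347798561063268 Mz_nut -0.07474825029036189 t 15.7667 tilt [-0.0117 -0.0017]
time_s: 16.43
eef_pos: [0.4949, -0.0151, 0.0633]
tool_rot: [[0.847, 0.531, -0.014], [0.531, -0.847, -0.001], [-0.012, -0.007, -1.0]]
ft_force: [0.0, 0.3, -1.9]
opening: 0.0169
[-0.0006  0.0148  0.0052] -0.1033362238913873
```

```bash
python3 -m jog '[[[-0.0006,0.0148,0.005],-0.103],[[-0.0006,0.0148,0.005],-0.103],[[-0.0006,0.0148,0.005],-0.103],[[-0.0006,0.0148,0.005],-0.103]]'>/dev/null; python3 st.py; python3 go.py .5017 -.0275 .0400 38
```

```text
ring [0.6079 0.0555 0.0639] F [-0.7289  0.7832 -1.7629] T [-0.0719  0.0638 -0.0139] tcp [ 0.5012 -0.0274  0.0575] yaw 37.87042761260361 Mz_nut -0.15785590215869225 t 16.7667 tilt [-0.0157 -0.0001]
[0.0005 0.0006 0.0175] -0.002261464779736322
```

```bash
python3 -m jog '[[[0.0005,0.0003,0.005],0],[[0.0005,0.0003,0.01],0],[[0.0005,0.0003,0.0145],0],[[0.0005,0.0003,0.0165],0],[[0.0005,0.0003,0.0175],0]]'>/dev/null; python3 st.py;python3 -m jog '[[[0,0,0.003],0],[[0,0,0.006],0],[[0,0,0.0075],0],[[0,0,0.0075],0]]'>/dev/null; python3 st.py
```

```text
ring [0.6079 0.056  0.0459] F [-0.9981  0.4828  0.5757] T [ 0.2129 -0.1634  0.0152] tcp [ 0.5012 -0.0269  0.0395] yaw 37.890394426140205 Mz_nut -0.11908400216654072 t 17.1833 tilt [-0.0162  0.0001]
ring [0.608  0.0559 0.0383] F [-0.3846 -0.606  -1.2955] T [-0.0369 -0.1985 -0.0898] tcp [ 0.5014 -0.027   0.0318] yaw 37.87040581151093 Mz_nut -0.057038753955395816 t 17.5167 tilt [-0.0157  0.0001]
```

```bash
set -e
python3 -m jog '[[[0.0002,-0.0067,0],0.05],[[0.0002,-0.0067,0],0.05]]' >/dev/null; python3 chk.py .42
python3 -m jog '[[[0,-0.0034,0],0.025],[[0,-0.0034,0],0.025]]' >/dev/null; python3 chk.py .42
python3 -m jog '[[[0,-0.0034,0],0.025],[[0,-0.0034,0],0.025]]' >/dev/null; python3 chk.py .42
python3 -m jog '[[[0,-0.0034,0],0.025],[[0,-0.0034,0],0.025]]' >/dev/null; python3 chk.py .42
python3 -m jog '[[[0,-0.0034,0],0.025],[[0,-0.0034,0],0.025]]' >/dev/null; python3 chk.py .42
python3 -m jog '[[[0,-0.0034,0],0.025],[[0,-0.0034,0],0.025]]' >/dev/null; python3 chk.py .42
python3 -m jog '[[[0,-0.0034,0],0.025],[[0,-0.0034,0],0.025]]' >/dev/null; python3 chk.py .42
python3 -m jog '[[[0,-0.0034,0],0.025],[[0,-0.0034,0],0.025]]' >/dev/null; python3 chk.py .42
python3 -m jog '[[[0,-0.0034,0],0.025],[[0,-0.0034,0],0.025]]' >/dev/null; python3 chk.py .42
python3 -m jog '[[[0,-0.0034,0],0.025],[[0,-0.0034,0],0.025]]' >/dev/null; python3 chk.py .42
```

```text
t 17.68 yaw 34.90 ring [0.6083 0.056  0.0384] F [ 1.978  -1.8125 -1.431 ] Tz -0.246 M 0.107
t 17.85 yaw 33.51 ring [0.6084 0.0559 0.0386] F [ 1.4746 -2.609  -2.4419] Tz -0.238 M 0.165
t 18.02 yaw 32.14 ring [0.6086 0.0557 0.0388] F [ 0.81   -2.8568 -1.3899] Tz -0.172 M 0.213
t 18.18 yaw 30.76 ring [0.6086 0.0556 0.0389] F [ 1.6713 -2.6755 -2.4253] Tz -0.180 M 0.246
t 18.35 yaw 29.40 ring [0.6087 0.0557 0.039 ] F [ 2.3376 -2.2873 -1.6173] Tz -0.150 M 0.273
t 18.52 yaw 28.03 ring [0.6087 0.0556 0.039 ] F [ 2.2009 -1.6934 -1.9327] Tz -0.146 M 0.194
t 18.68 yaw 26.69 ring [0.6088 0.0555 0.0391] F [ 1.4989 -3.789  -1.6078] Tz -0.154 M 0.394
t 18.85 yaw 25.35 ring [0.6089 0.0553 0.0392] F [ 1.068  -4.5742 -3.7039] Tz -0.020 M 0.599
```

The moment is rising (0.39, then 0.60), so the stop has been reached at a spanner yaw of about 27°. Next is the nip-up in small steps.

```bash
set -e
python3 -m jog '[[[0,-0.0027,0],0.02],[[0,-0.0027,0],0.02]]' >/dev/null; python3 chk.py .9
python3 -m jog '[[[0,-0.002,0],0.015],[[0,-0.002,0],0.015]]' >/dev/null; python3 chk.py .85
```

```text
t 19.02 yaw 24.31 ring [0.609  0.0551 0.0392] F [ 2.326  -4.4682 -2.6382] Tz 0.018 M 0.697
t 19.18 yaw 23.56 ring [0.6091 0.0548 0.0393] F [ 2.3401 -5.2882 -2.4053] Tz 0.068 M 0.848
```

```bash
set -e
python3 -m jog '[[[0,-0.0016,0],0.012],[[0,-0.0016,0],0.012]]' >/dev/null; python3 chk.py 1
python3 - <<'E'
from h import *
for k in range(3):
    robot.read_camera("side")
    e=robot.observe();r=np.array(e['eef_pos'])-[.6088,.055,.04];print(e['torque'][2]+np.cross(r,e['ft_force'])[2],e['ft_force'],e['torque'])
E
```

```text
t 19.35 yaw 22.99 ring [0.6092 0.0547 0.0393] F [ 1.5733 -4.6461 -2.344 ] Tz 0.232 M 0.892
0.9120346820959158 [ 1.8543 -4.5079 -2.63  ] [-0.8201 -0.2467  0.2547]
1.0537586008374393 [ 2.4168 -5.3701 -2.9833] [-0.8215 -0.3016  0.2596]
0.8620633957885947 [ 2.4647 -4.1748 -2.4628] [-0.776  -0.2331  0.2135]
```

```bash
set -e
python3 -m jog '[[[0,-0.0015,0],0.011],[[0,-0.0015,0],0.011]]' >/dev/null; python3 chk.py 1.3
python3 - <<'E'
from h import *
for k in range(4):
    robot.read_camera("side")
    e=robot.observe();r=np.array(e['eef_pos'])-[.6088,.055,.04];print(e['torque'][2]+np.cross(r,e['ft_force'])[2],e['ft_force'],e['torque'])
E
```

```text
t 19.67 yaw 22.51 ring [0.6092 0.0545 0.0393] F [ 2.4854 -5.7618 -2.6936] Tz 0.273 M 1.120
0.9548903657610761 [ 1.9234 -4.4528 -2.9528] [-0.8079 -0.3037  0.3008]
0.9735961431369662 [ 2.0992 -4.6668 -2.9254] [-0.811  -0.2623  0.2836]
0.9533683431569607 [ 1.5464 -4.6643 -2.3518] [-0.7619 -0.2257  0.2926]
0.9355733347349275 [ 2.8802 -3.9864 -3.0222] [-0.8535 -0.2425  0.2894]
```

```bash
set -e
python3 -m jog '[[[0,-0.0016,0],0.012],[[0,-0.0016,0],0.012],[[0,-0.0016,0],0.012]]' >/dev/null; python3 chk.py 1.3
python3 - <<'E'
from h import *
for k in range(4):
    robot.read_camera("side")
    e=robot.observe();r=np.array(e['eef_pos'])-[.6088,.055,.04];print(e['torque'][2]+np.cross(r,e['ft_force'])[2],e['ft_force'],e['torque'])
E
python3 look.py pics/k5.png
```

```text
t 20.12 yaw 21.98 ring [0.6093 0.0544 0.0393] F [ 2.8277 -4.3711 -2.5506] Tz 0.353 M 1.043
1.0231152665612784 [ 1.8369 -5.2646 -2.8851] [-0.7877 -0.2114  0.2722]
1.042733873713037 [ 1.4374 -4.6123 -2.5715] [-0.8522 -0.2147  0.3936]
1.0150501809678125 [ 1.7567 -4.5919 -2.6346] [-0.7705 -0.2477  0.3521]
1.1137001129063628 [ 2.12   -5.2431 -2.5298] [-0.8273 -0.251   0.3509]
```

View pics/k5.png

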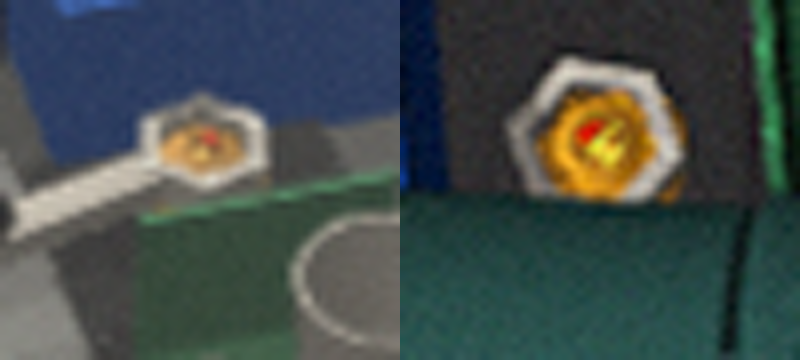

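The nip-up is holding at about 1.05 N m, with the handle clear on both sides. Next I unload into the play and check the moment before lifting.

```bash
python3 -m jog '[[[0.0005,0.0066,0],-0.05],[[0.0007,0.0134,0],-0.1],[[0.0015,0.0195,0],-0.15],[[0.0015,0.0195,0],-0.15]]' >/dev/null; python3 chk.py 1.3
```

```text
t 20.75 yaw 30.64 ring [0.6089 0.0551 0.0392] F [-0.3838  1.1718 -2.1453] Tz 0.029 M -0.134
```

```bash
python3 -m jog '[[[0,0,-0.008],0],[[0,0,-0.025],0],[[0,0,-0.055],0],[[0,0,-0.09],0],[[0,0,-0.12],0],[[0,0,-0.12],0],[[0,0,-0.12],0]]' >/dev/null; python3 st.py;  python3 go.py .444 -.282 .15 -14.1
```

```text
ring [0.6115 0.0562 0.1624] F [ 0.1285 -0.9341 -3.635 ] T [0.026  0.0928 0.0223] tcp [ 0.4953 -0.0126  0.1554] yaw 30.626530672804694 Mz_nut 0.13974016461596517 t 21.3333 tilt [-0.0071 -0.0048]
[-0.1814  0.2057  0.0071] 0.7806252232346766
```

```bash
python3 -m jog '[[[-0.023,0.026,0],0.1],[[-0.045,0.051,0],0.2],[[-0.068,0.077,0],0.3],[[-0.09,0.102,0],0.4],[[-0.113,0.128,0],0.5],[[-0.136,0.154,0],0.6],[[-0.16,0.18,0.002],0.7],[[-0.1814,0.2057,0.004],0.78]]' >/dev/null; python3 go.py .444 -.282 .11 -14.1
```

```text
[ 0.0028 -0.0009  0.0408] -0.00471493442327775
```

```bash
python3 -m jog '[[[0.0028,-0.0009,0.015],-0.0047],[[0.0028,-0.0009,0.03],-0.0047],[[0.0028,-0.0009,0.035],-0.0047],[[0.0028,-0.0009,0.035],-0.0047],[[0.0028,-0.0009,0.035],-0.0047]]' >/dev/null; python3 st.py; python3 go.py .444 -.282 .11 -14.1;python3 - <<'E'
from h import *
b=robot.read_camera("side");t=robot.read_camera("top");cv2.imwrite("pics/p_side.png",b)
cv2.imwrite("pics/p1.png",np.hstack([cv2.resize(b[200:330,240:400],None,fx=3,fy=3),cv2.resize(t[180:310,330:420],None,fx=3,fy=3)]))
e=robot.observe();R=np.array(e['tool_rot']);p=np.array(e['eef_pos'])
for q in((.135,0,-.0161),(-.088,0,-.0221)):print(proj("side",p+R@q))
E
```

```text
ring [ 0.5742 -0.3136  0.1208] F [ 0.2771  0.7107 -1.7582] T [ 0.0001  0.013  -0.009 ] tcp [ 0.4431 -0.2807  0.1145] yaw -14.076823295594098 Mz_nut -0.11119637557761818 t 22.4167 tilt [-0.0136  0.0005]
[0.0012 0.001  0.0045] 0.0004045098016445259
[359.1997 258.9441]
[271.9143 249.8636]
```

View pics/p1.png

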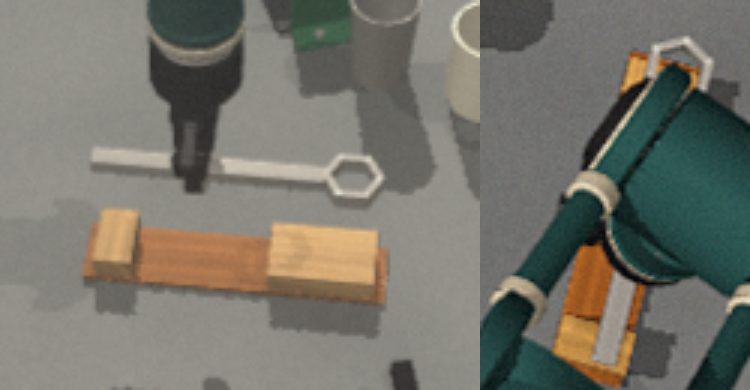

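No slip along the handle: the ring hole is at side (358,259) against a predicted (359,259). Next I lower it onto the cradle.

```bash
python3 -m jog '[[[0.0012,0.001,0.025],0],[[0.0012,0.001,0.05],0],[[0.0012,0.001,0.075],0],[[0.0012,0.001,0.08],0],[[0.0012,0.001,0.08],0],[[0.0012,0.001,0.08],0]]' >/dev/null; python3 st.py; python3 go.py .444 -.282 .0225 -14.1
```

```text
ring [ 0.5764 -0.3158  0.0442] F [-0.2883  0.5918 -1.915 ] T [0.0339 0.0117 0.0222] tcp [ 0.4454 -0.2832  0.0372] yaw -14.02475255295843 Mz_nut -0.045976238750944524 t 23.0167 tilt [-0.0096 -0.0024]
[-0.0015 -0.0009  0.0148] 0.0013133157045954746
```

```bash
python3 -m jog '[[[-0.0015,-0.0009,0.005],0.001],[[-0.0015,-0.0009,0.01],0.001],[[-0.0015,-0.0009,0.0135],0.001],[[-0.0015,-0.0009,0.0145],0.001],[[-0.0015,-0.0009,0.0145],0.001]]' >/dev/null; python3 st.py; python3 go.py .444 -.282 .0219 -14.1
```

```text
ring [ 0.5749 -0.3147  0.0296] F [-0.5858  0.1053 -0.6242] T [0.0112 0.023  0.0555] tcp [ 0.4439 -0.2819  0.0227] yaw -14.084443125345098 Mz_nut 0.060922956917087025 t 23.4333 tilt [-0.0097 -0.0023]
[0.0001 0.0001 0.0008] 0.0002715186840482886
```

Touching down; the pose matches the pick-up pose to 0.1 mm. One more small press, then release.

```bash
python3 -m jog '[[[0,0,0.0008],0],[[0,0,0.001],0],[[0,0,0.001],0]]' >/dev/null; python3 st.py; python3 -m jog '[[[0,0,0],0],[[0,0,0],0],[[0,0,0],0],[[0,0,0],0],[[0,0,0],0],[[0,0,0],0],[[0,0,0],0],[[0,0,0],0]]' 1; python3 st.py
```

```text
ring [ 0.5751 -0.3149  0.0289] F [ 0.1574  1.4051 -0.0845] T [ 0.0446 -0.0185  0.0335] tcp [ 0.4441 -0.2821  0.022 ] yaw -14.09057281880399 Mz_nut -0.15572896303402028 t 23.6833 tilt [-0.0093 -0.0025]
time_s: 24.35
eef_pos: [0.4441, -0.2821, 0.022]
tool_rot: [[0.97, -0.243, -0.009], [-0.243, -0.97, -0.003], [-0.008, 0.005, -1.0]]
ft_force: [0.3, 0.6, -0.5]
opening: 0.0852
ring [ 0.5751 -0.3149  0.0289] F [ 0.3309  0.5631 -0.524 ] T [-0.0054  0.0046 -0.0199] tcp [ 0.4441 -0.2821  0.022 ] yaw -14.087425121766257 Mz_nut -0.10453294301315011 t 24.35 tilt [-0.0093 -0.0026]
```

```bash
python3 -m jog '[[[0,0,-0.03],0],[[0,0,-0.07],0],[[0,0,-0.11],0],[[0,0,-0.15],0],[[0,0,-0.18],0],[[0,0,-0.2],0]]' >/dev/null; python3 -m jog '[[[-0.03,0.03,0],0],[[-0.06,0.06,0],0],[[-0.09,0.09,0],0],[[-0.12,0.12,0],0],[[-0.15,0.15,0],0],[[-0.15,0.18,0],0],[[-0.15,0.2,0],0],[[-0.15,0.2,0],0]]'; python3 - <<'E'
from h import *
for n in("top","side"): cv2.imwrite(f"pics/f_{n}.png",robot.read_camera(n))
E
sed 's/top0/f_top/;s/side0/f_side/;s/mask_/fmask_/' m1.py > m2.py; python3 m2.py 2>/dev/null
python3 - <<'E'
import cv2,numpy as np
a=cv2.imread("pics/f_top.png");b=cv2.imread("pics/top0.png")
cv2.imwrite("pics/cmp.png",np.hstack([cv2.resize(x[120:320,110:430],None,fx=1.24,fy=2.4*.52) for x in(b,a)]))
E
```

```text
time_s: 25.52
eef_pos: [0.2516, -0.4434, 0.2288]
tool_rot: [[0.969, -0.247, -0.004], [-0.247, -0.969, -0.009], [-0.002, 0.009, -1.0]]
ft_force: [1.0, -0.6, 1.2]
opening: 0.0855
top 698 hole [390.353  209.8966] 203.0 bbox 364 400 200 301
side 513 hole [356.0229 280.9351] 131.0 bbox 272 368 273 288
ring [ 0.5733 -0.3143  0.0416] [np.float64(0.0017206689003929309), np.float64(0.001720668900392884)]
[ 0.5743 -0.3138  0.046 ] [ 0.5708 -0.3179  0.046 ]
handle line [ 0.9701 -0.2426  0.4484 -0.2817] 165.96066 max d 0.22197943026564806 offset -0.0005781870648977581
```

View pics/f_side.png

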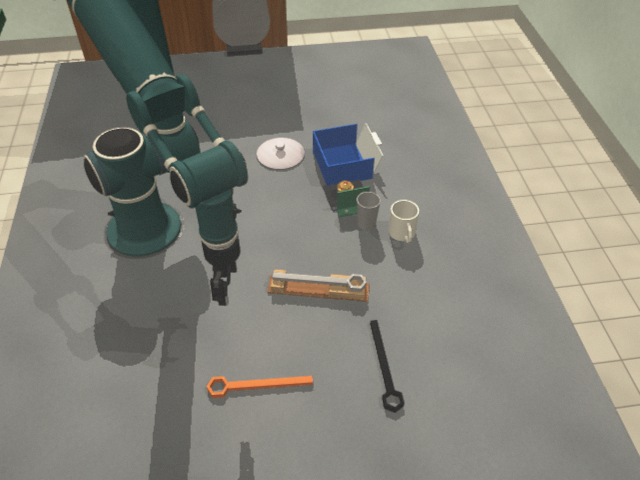

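View pics/cmp.png

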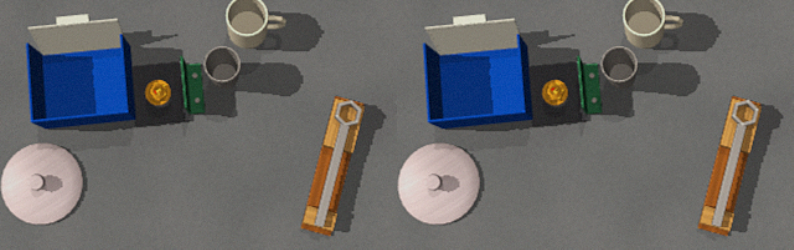

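The spanner is back within about 0.6 mm and 0.02° of where it started. The mug, tumbler and lid are unchanged, and the arm is clear. Handing in.

```bash
python3 -m jog '[[[0,0,0],0],[[0,0,0],0],[[0,0,0],0]]' >/dev/null; python3 -c "
from cell import robot
print(max(abs(v) for v in robot.observe()['qvel']));print(robot.finish_job())"
```

```text
0.0029868571251388787
the job is handed in; nothing more can be done
None
```

The nut is tight and nipped up to about 1.05 N m, and the steel spanner is back on its cradle. I handed the job in at about 26 s.

- **Tightening:** It took three clockwise strokes, lifting and reseating the spanner for each. The nut's drag read about 0.23 N m against the stated 0.25. It came up tight early in the third stroke, at a spanner yaw of about 27°. I then nipped it in small steps; the highest moment I read was 1.12 N m. The moment was read only between steps, with about ±0.1 N m of noise, so a short peak between readings can't be ruled out.
- **Clearances:** The handle stayed about 8° or more short of the bin and the green bracket by my measurements, and the forces showed no contact with either. The fingers stayed about 135 mm from the nut's axis.
- **Final camera check:** The spanner lies within about 0.6 mm and 0.02° of where it started. The mug, tumbler and cooker lid show no change by eye in the before-and-after pictures.
- **Disagreements:**
  - The two cameras disagree by about 3–4 mm in absolute position, so I relied on the top view, the arm's own readings and feel.
  - I put the nut's starting angle at about 20° from a few pixels of the red mark. The spanner seated at about 14.5° after a small search turn.
  - When I backed off, one moment reading was -0.13 N m. That is within noise and below the 0.25 N m it takes to turn the nut back.

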